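# Refit the knob of the seed dispenser

## Robot

A 6-joint arm with a two-finger parallel gripper is mounted at the origin on the work surface. World frame = base frame: x ahead of the robot, y to its left, z up, the work surface at z = 0. Lengths are in mm, angles in rad, forces in N, time in s.
With the tool pointing down it reaches from about 325 to 875 mm from the base axis. Payload 4.4 kg.
Tool frame: the origin (TCP) lies midway between the tips of the shut fingers; the grasp point (between the pads) lies 19 mm behind it; z points along the fingers, y is the direction in which the jaws open and shut (so a half turn about z gives the same grasp; the last joint's range is limited). The gripper opens to 85 mm and grips with 20 to 120 N. Pads are 22 mm wide; open, the fingers measure 114 mm over their backs; the gripper's body (76 mm by 85 mm) begins 54 mm behind the grasp point. The pads swing forward as they close: fully open they stand 13 mm farther back than shut.
Start: joints at [0.959, 0.207, 1.542, -0, 1.393, -0.15], TCP at [256.206, 514.767, 192.582] pointing down, gripper open.
Joint ranges: [-2.73, 2.73], [-0.86, 2.22], [0.23, 2.46], [-1.11, 4.25], [0.08, 2.63], [-2.82, 2.82]. Speed limits (rad/s): [2.79, 2.79, 3.14, 3.14, 3.14, 3.14].

## Interface

Orientations are given as a 3x3 rotation matrix whose columns are the frame's x, y, z axes.
In Python, from rig import robot gives the robot as it stands. The module is installed in compiled form; this text tells all that it offers.
- The arm moves only by the tool arm_command, never from a script. Its argument "steps" is a list of rows, each an object with "twist": the turn, a rotation vector about the tool's x, y, z in rad, a list of three; "slide": the shift along the tool's x, y, z in cm, a list of three; "claw": the closure, from 0 (fully open) to 1 (shut). A call has 1 to 10 rows; each row shifts and turns the pose as measured when the row begins, along the tool's axes as they then stand; what a row does not reach is not made up. A row lasts 1/12 s, in which the tool goes at most 41.7 mm and 7.16 degrees, less where a joint would pass 70% of its speed; a pose out of reach is approached as far as the arm can. A call with a gripper value outside its range is refused whole. The fingers move at their own pace and stop on an object; the grip force is fixed at half the most. Time passes only in rows, so rows that do not move let the fingers close. It gives the time, the measured TCP pose, the force and the opening at its end, in the units of the state.
- robot.get_obs(): the state, without advancing time (a new reading comes with each control period).
- robot.camera(name): name is "scene" or "top"; returns the picture (400x640x3 uint8, red, green, blue); there is no depth.
- robot.camera_info(name): a dict with "mtx" (3x3 intrinsics, pixels), "world_from_camera" (4x4, takes a point from camera to world coordinates). Camera axes: x right, y down, z forward; pixel columns grow to the right and rows downward; lengths in mm; the calibration is good to about 2 mm. A picture is of the moment at which its call begins. camera_info takes no time and is no camera call.
- robot.job_done(): hands the job in, once; it reports no verdict.
The state is a dict: "clock": time; "joints": joint angles; "joint_velocities": joint speeds; "joint_efforts": joint torques, N m; "tcp_pos": TCP position; "eef_rot": TCP orientation; "wrist_force": force on the tool from outside, world axes, zero at the start; "ft_torque": the same for the moment, N m; "gripper_width": opening from 0.0 (shut) to 1.0 (fully open).
Only numpy, scipy, OpenCV 4.12 (cv2) and the standard library are available. Lean on these libraries where they do the work, as an engineer would, in place of code of your own. Each camera call takes 0.05 s, during which the arm holds its last target. There are 200 camera calls.

## Task

The red knob has come off the green seed dispenser. Put it back on the keyed spindle: press it on lightly while turning it slowly until it drops fully home on the dispenser, then turn it clockwise (seen from above) until it comes up against its stop at the green mark, which shuts the outlet, and let go. Do not force it, and leave the jars and the cup as they stand.

Things in the scene. Friction and masses are not known exactly. Their poses are not given: they have to be found in the camera images.
- knob_grip (a point): Loose red knob, about 90 g (60 to 120), 48 mm high, standing grip up. Point: on its axis, half-way up (24 mm). Below: round skirt, 66 mm across, 21 mm high. Above, to 48 mm: flat-sided bar grip, 52 mm long, 20 mm wide; grip it across its width. Own axes: z up, x along the bar; the bar's -x end has a white pointer line, which starts facing the robot (world -x) within 50 degrees.
- knob: The same knob; origin at the centre of its underside. A bore 11.8 mm wide runs up the axis from the underside, 34 mm deep. A keyway slot 6.8 mm wide and 18 mm high is cut through the skirt from the bore out to the rim on the -x side, right below the white pointer.
- knob_pointer (a point): Point on the knob: outer face of the bar's end with the white pointer line, 26 mm from the knob's axis on its -x side, 24 mm above its underside.
- mill: Green seed dispenser, fixed, 150 x 235 mm, flat deck 60 mm above the table. Origin: at table height under the spindle axis. Own axes: z up, -x to its front (black outlet, facing the robot within 20 degrees), +y to its left side seen from the robot. From 75 mm beside the spindle on the +y side stands a hopper whose lid is 113 mm above the table.
- mill_seat (a point): Point on the spindle axis at deck height, where the underside of the fully seated knob rests; axes as the dispenser's. A brass key on the spindle, 5 mm wide, sticks out sideways to 24 mm from the axis and up to 14 mm above the deck: with the keyway not over the key the knob rides 14 mm above the deck, with the keyway over it the knob drops those 14 mm.
- spindle_tip (a point): Top of the steel spindle, 27 mm above the deck; 10 mm in diameter, upper 8 mm tapered to 3 mm. The key's direction is not measured: at the start it points to the dispenser's front (-x) within 0.65 rad either way. Key and spindle turn stiffly together about the vertical (0.17 N m, stay where left), from 0.8 rad anticlockwise of the front to a stop 0.9 rad clockwise of it (seen from above).
- green_mark (a point): Green mark on the deck, 50 mm from the spindle axis, 0.9 rad clockwise of the front, so between the front (-x) and the +y side. The seated knob's white pointer points to it when the spindle is against its clockwise stop.
- jar_a: Small amber jar with black lid, 48 mm across, 55 mm high, stands loose beyond the knob; leave alone. Origin: centre of its underside.
- jar_b: Small clear jar with black lid, 48 mm across, 55 mm high, stands loose between knob and dispenser on the robot's side; leave alone. Origin: centre of its underside.
- cup: White cup, 72 mm across the rim, 85 mm high, stands loose on the far side of the table; leave alone. Origin: centre of its underside.
Not all that is in view belongs to the job. What is meant by the knob is not purple, and is the smaller of those in its own colour.

How it is judged:
By the outcome, as a careful person would: the job done as asked, in the order asked, and still so for the second after the job is handed in, with the robot touching nothing.
It also fails if it takes over 58 s, if anything falls off the work surface, if the arm or the gripper's body presses on something with over 40 N, if the wrist force passes 120 N, or if a joint passes its speed limit or range.

## Working session

There is one attempt and no reset: what is moved stays moved. The work goes in short steps, Python scripts to look and compute and a tool call to move; the robot and the scene stay as the last step left them, time stands still between calls to the robot, and variables do not carry over. Pictures are saved under pics/ and viewed, on a budget of 10 in all, crops included, one or two more only if the job needs it, and the job is handed in when it is done.

Besides the shell and the picture viewer there is one more tool, called as name(argument=value, ...) on one line, values as JSON. arm_command: Moves the arm, as the interface text tells. Its arguments: {"type":"object","properties":{"steps":{"type":"array"}},"required":["steps"]}

```bash
mkdir -p pics; python3 - <<'E'
from rig import robot
import cv2
for n in("scene","top"):
    im=robot.camera(n); cv2.imwrite(f"pics/{n}0.png",im[:,:,::-1]); i=robot.camera_info(n); print(n,i["mtx"].tolist(),i["world_from_camera"].round(3).tolist())
print(robot.get_obs())
E
```

```text
scene [[368.10736063037336, 0.0, 323.2428457486625], [0.0, 368.10736063037336, 202.742846233586], [0.0, 0.0, 1.0]] [[0.546, 0.657, -0.52, 954.397], [0.838, -0.421, 0.349, -285.531], [0.01, -0.626, -0.78, 635.729], [0.0, 0.0, 0.0, 1.0]]
top [[371.4847305305519, 0.0, 320.4291034733031], [0.0, 371.4847305305519, 199.17304758722992], [0.0, 0.0, 1.0]] [[-0.026, -0.984, 0.178, 423.306], [-1.0, 0.028, 0.009, -15.738], [-0.014, -0.178, -0.984, 848.932], [0.0, 0.0, 0.0, 1.0]]
{'clock': 0.1, 'joints': array([ 9.58475362e-01,  2.07413123e-01,  1.54282706e+00,  1.30997880e-05,
        1.39351530e+00, -1.50493092e-01]), 'joint_velocities': array([-7.14852994e-04, -3.56663862e-05, -3.53446088e-03, -2.30401238e-04,
        2.33219707e-04,  5.61582009e-04]), 'joint_efforts': array([-3.25819119e-04, -3.84096229e+01, -2.92547768e+01, -2.17887273e-04,
        4.85292287e-03, -2.03278563e-05]), 'tcp_pos': array([255.7610577 , 514.11672794, 191.48992197]), 'eef_rot': array([[-8.95238274e-01,  4.45585975e-01, -1.25367572e-03],
       [ 4.45587612e-01,  8.95236602e-01, -1.76246447e-03],
       [ 3.37006943e-04, -2.13644802e-03, -9.99997661e-01]]), 'wrist_force': array([-0.42957962, -0.56818718,  0.03159971]), 'ft_torque': array([ 0.02777436, -0.00744495,  0.03091424]), 'gripper_width': 1.000046236539126}
```

View pics/scene0.png

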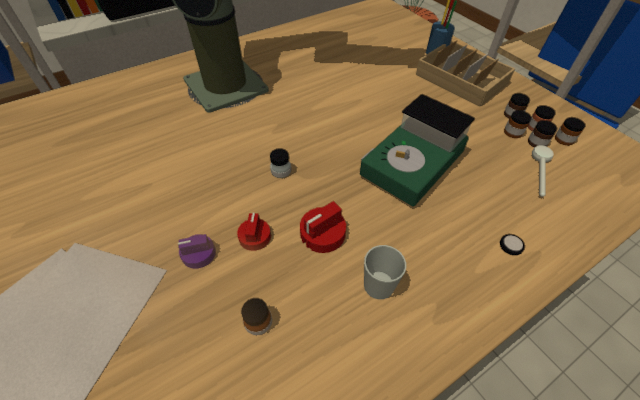

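View pics/top0.png

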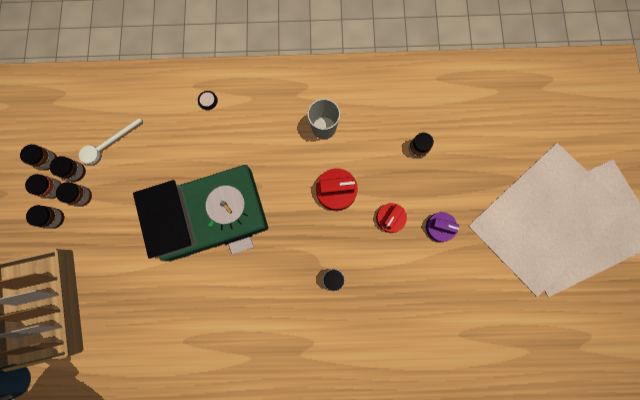

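Candidates in the top view are the small red knob (391,217), the large red knob (337,189) and the purple knob (441,227). By the description it is the small red one, which I'll check in a close crop along with the spindle.

```bash
cat > h.py <<'E'
import numpy as np,cv2
from rig import robot
def ray(n,u,v,z):
    i=robot.camera_info(n);K=i["mtx"];T=i["world_from_camera"]
    d=T[:3,:3]@np.linalg.solve(K,[u,v,1]);o=T[:3,3]
    return (o+d*(z-o[2])/d[2])
def proj(n,p):
    i=robot.camera_info(n);T=np.linalg.inv(i["world_from_camera"])
    q=i["mtx"]@(T[:3,:3]@np.array(p,float)+T[:3,3]);return q[:2]/q[2]
def red(n,im,box):
    h=im.astype(int);m=((h[...,0]>110)&(h[...,1]<60)&(h[...,2]<60))|((h[...,0]>60)&(h[...,0]>3*h[...,1])&(h[...,0]>3*h[...,2]))
    k=np.zeros(m.shape,bool);k[box[1]:box[3],box[0]:box[2]]=1
    return (m&k).astype(np.uint8)
def crop(im,x,y,w,h,s): return cv2.resize(im[y:y+h,x:x+w],None,fx=s,fy=s,interpolation=cv2.INTER_CUBIC)[:,:,::-1]
E
python3 - <<'E'
from h import *
t=robot.camera("top");s=robot.camera("scene")
a=np.hstack([crop(t,366,192,50,50,8),crop(t,200,180,50,50,8)])
b=np.hstack([crop(s,230,205,50,25,8),crop(s,380,140,50,25,8)])
cv2.imwrite("pics/c1.png",np.vstack([a,b]))
m=red("top",t,(370,195,412,240));ys,xs=np.nonzero(m)
print(cv2.minEnclosingCircle(np.c_[xs,ys].astype(np.float32)))
(c,r)=cv2.minEnclosingCircle(np.c_[xs,ys].astype(np.float32))
print(ray("top",*c,20),ray("top",c[0]+r,c[1],20)-ray("top",*c,20))
E
```

```text
((390.8103332519531, 217.5), 14.886222839355469)
[ 527.2156076  -165.06754704   20.        ] [ -0.93801439 -33.25944028   0.        ]
```

View pics/c1.png

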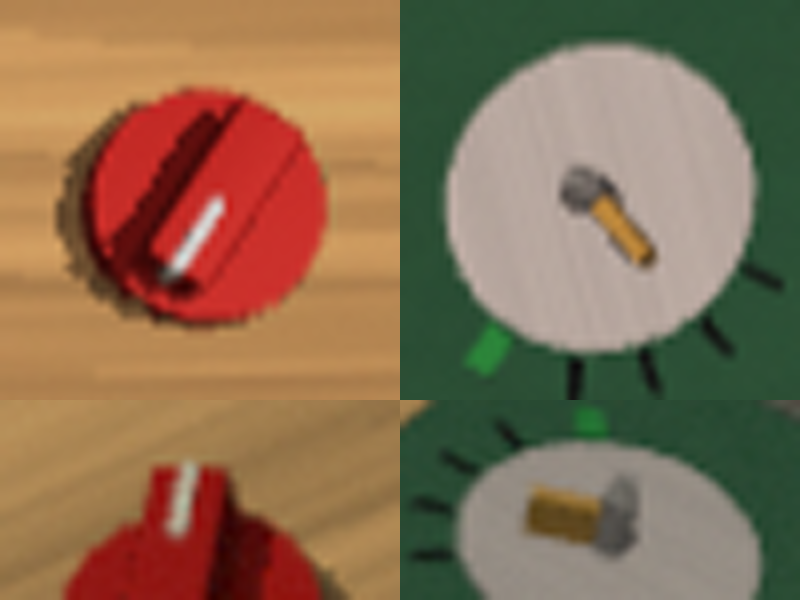

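```bash
python3 - <<'E'
from h import *
f=lambda x,y,X,Y,z:ray("top",X+x/8-.5,Y+y/8-.5,z)
k=f(210,205,366,192,21);print("knob rim c",k)
p=f(303,148,366,192,48)-f(212,278,366,192,48);print("bar",p,np.arctan2(p[1],p[0]))
g=f(200,205-7,366,192,48);
# bar centre from corners
d=f(600-400,197,200,180,60);gm=f(490-400,350,200,180,60);print("disc c",d,"mark",gm,gm-d,np.linalg.norm(gm-d),np.arctan2(*(gm-d)[1::-1]))
e=f(643-400,255,200,180,74);print("key",e-d,np.linalg.norm(e-d),np.arctan2(*(e-d)[1::-1]))
tip=f(578-400,182,200,180,87);print("tip",tip)
# red rim in scene view
s=lambda x,y,X,Y,z:ray("scene",X+x/8-.5,Y+(y-400)/8-.5,z)
print("scene: tip",s(628-400,482,380,140,87),"mark",s(590-400,422,380,140,60))
im=robot.camera("top").astype(int)
m=((im[...,0]>170)&(im[...,1]>120)&(im[...,2]>130)).astype(np.uint8);m[:, :200]=0;m[:,250:]=0;m[:183]=0;m[228:]=0
m=cv2.morphologyEx(m,cv2.MORPH_CLOSE,np.ones((9,9)))
c=max(cv2.findContours(m,0,1)[0],key=cv2.contourArea);el=cv2.fitEllipse(c);print(el,ray("top",*el[0],60),ray("top",el[0][0]+el[1][0]/2,el[0][1],60))
E
```

```text
knob rim c [ 527.87589657 -167.03656017   21.        ]
bar [ 34.68508741 -26.79333434   0.        ] -0.6577301143745978
disc c [561.38118361 198.73034287  60.        ] mark [520.65800272 227.46098565  60.        ] [-40.72318088  28.73064278   0.        ] 49.83801055248241 2.527177751822445
key [-18.33522677 -15.51523956  14.        ] 27.80113665362404 -2.4393097583117975
tip [560.79607539 197.23232765  87.        ]
scene: tip [564.20174759 195.29636219  87.        ] mark [519.90890533 226.48364916  60.        ]
((224.54295349121094, 204.1612091064453), (35.233455657958984, 37.599979400634766), 58.93560791015625) [561.29911238 198.63566218  60.        ] [560.20367423 160.46968525  60.        ]
```

The small red knob is 66.5 mm across, so it is the right one, and its pointer is about 0.64 rad clockwise of -x. The key is about 0.70 rad anticlockwise of -x and the mark 0.615 rad clockwise. Next I'll move to above the knob.

```bash
cat > go.py <<'E'
import sys
from h import *
def go(x,y,z,yaw=None):
    o=robot.get_obs();R=o["eef_rot"];d=R.T@(np.array([x,y,z])-o["tcp_pos"])/10
    cy=np.arctan2(R[1,0],R[0,0])%(2*np.pi)
    print("t",o["clock"],"tcp",o["tcp_pos"].round(1),"yaw",cy.round(3),"slide cm",d.round(2),"twist z",None if yaw is None else round(cy-yaw,3),"tilt",(R[:2,2]).round(4),
     "F",o["wrist_force"].round(1),"M",o["ft_torque"].round(2),"j6",o["joints"][5].round(2),"w",round(o["gripper_width"],3))
    # tilt-correcting twist about tool x,y
    e=np.cross([0,0,1],R.T@np.array([0,0,-1.]));print("level twist",e.round(4))
if __name__=="__main__": go(*map(float,sys.argv[1:]))
E
python3 go.py 528 -167 130 2.50
```

```text
t 0.25 tcp [256.  514.4 192. ] yaw 2.68 slide cm [-54.72 -48.88   6.25] twist z 0.18 tilt [-0.0007 -0.0009] F [ 0.1 -0.   0.4] M [ 0.   -0.03  0.02] j6 -0.15 w 0.997
level twist [-0.0011 -0.0002  0.    ]
```

arm_command(steps=[{"twist": [0,0,0],"slide": [-2.9,-2.6,0],"claw": 0},{"twist": [0,0,0],"slide": [-2.9,-2.6,0],"claw": 0},{"twist": [0,0,0],"slide": [-2.9,-2.6,0],"claw": 0},{"twist": [0,0,0],"slide": [-2.9,-2.6,0],"claw": 0},{"twist": [0,0,0],"slide": [-2.9,-2.6,0],"claw": 0},{"twist": [0,0,0],"slide": [-2.9,-2.6,0],"claw": 0},{"twist": [0,0,0],"slide": [-2.9,-2.6,0],"claw": 0},{"twist": [0,0,0],"slide": [-2.9,-2.6,0],"claw": 0},{"twist": [0,0,0],"slide": [-2.9,-2.6,0],"claw": 0},{"twist": [0,0,0],"slide": [-2.9,-2.6,0],"claw": 0}])

```text
clock: 1.08
tcp_pos: [402.9, 145.6, 190.1]
eef_rot: [[-0.903, 0.43, 0.001], [0.43, 0.903, 0.002], [0.0, 0.003, -1.0]]
wrist_force: [0.3, 0.7, -1.1]
gripper_width: 1.0
```

```bash
python3 go.py 528 -167 130 2.50
```

```text
t 1.0833 tcp [402.9 145.6 190.1] yaw 2.697 slide cm [-24.74 -22.86   5.95] twist z 0.197 tilt [0.0011 0.0025] F [ 0.3  0.7 -1.1] M [ 0.04 -0.07 -0.02] j6 -0.98 w 1.0
level twist [ 0.0027 -0.      0.    ]
```

arm_command(steps=[{"twist": [0,0,0],"slide": [-2.8,-2.6,0.5],"claw": 0},{"twist": [0,0,0],"slide": [-2.8,-2.6,0.5],"claw": 0},{"twist": [0,0,0],"slide": [-2.8,-2.6,0.5],"claw": 0},{"twist": [0,0,0],"slide": [-2.8,-2.6,0.5],"claw": 0},{"twist": [0,0,0],"slide": [-2.8,-2.6,0.5],"claw": 0},{"twist": [0,0,0],"slide": [-2.8,-2.6,0.5],"claw": 0},{"twist": [0,0,0],"slide": [-2.8,-2.6,1],"claw": 0},{"twist": [0,0,0],"slide": [-2.6,-2.4,1],"claw": 0},{"twist": [0,0,0.1],"slide": [-1.5,-1.4,0.5],"claw": 0},{"twist": [0,0,0.09],"slide": [-0.5,-0.5,0.5],"claw": 0.3}])

```text
clock: 1.92
tcp_pos: [530.8, -186.2, 131.2]
eef_rot: [[-0.796, 0.605, 0.014], [0.605, 0.796, -0.001], [-0.012, 0.008, -1.0]]
wrist_force: [0.3, 0.3, 0.1]
gripper_width: 0.887
```

```bash
python3 go.py 528 -167 60 2.50; python3 - <<'E'
from h import *
t=robot.camera("top");s=robot.camera("scene")
a=np.hstack([crop(t,346,172,90,90,4),crop(s,200,160,100,90,4)])
cv2.imwrite("pics/c2.png",a);print(proj("scene",[528,-167,21]),proj("scene",[528,-167,0]))
E
```

```text
t 1.9167 tcp [ 530.8 -186.2  131.2] yaw 2.492 slide cm [1.47 1.3  7.11] twist z -0.008 tilt [ 0.0139 -0.0009] F [0.3 0.3 0.1] M [ 0.   -0.01  0.  ] j6 -1.42 w 0.887
level twist [ 0.0077  0.0116 -0.    ]
[253.80131672 230.00337451] [255.194337   235.79300801]
```

View pics/c2.png

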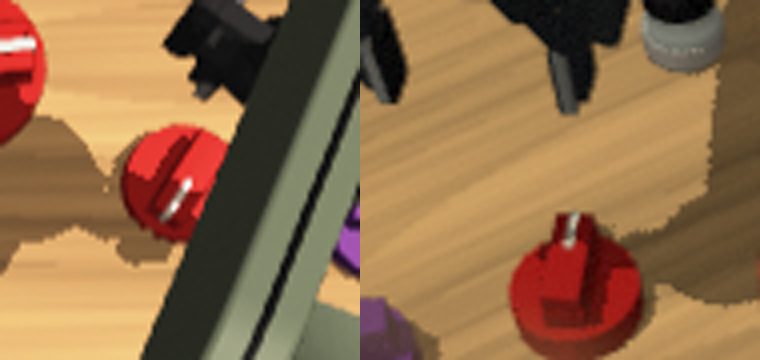

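arm_command(steps=[{"twist": [0.008,0.012,0],"slide": [1.4,1.3,2],"claw": 0.3},{"twist": [0,0,0],"slide": [0,0,2],"claw": 0.3},{"twist": [0,0,0],"slide": [0,0,1.5],"claw": 0.3},{"twist": [0,0,0],"slide": [0,0,0],"claw": 0.3}])

```text
clock: 2.35
tcp_pos: [526.4, -162.3, 75.8]
eef_rot: [[-0.806, 0.592, -0.001], [0.592, 0.806, 0.003], [0.003, 0.001, -1.0]]
wrist_force: [-0.2, 0.7, -0.2]
gripper_width: 0.697
```

```bash
python3 go.py 528 -167 25 2.50
```

```text
t 2.35 tcp [ 526.4 -162.3   75.8] yaw 2.508 slide cm [-0.42 -0.29  5.08] twist z 0.008 tilt [-0.0013  0.0026] F [-0.2  0.7 -0.2] M [-0.02  0.03  0.06] j6 -1.4 w 0.697
level twist [ 0.0014 -0.0026  0.    ]
```

arm_command(steps=[{"twist": [0,0,0.008],"slide": [-0.4,-0.3,1],"claw": 0.3},{"twist": [0,0,0],"slide": [0,0,2],"claw": 0.3},{"twist": [0,0,0],"slide": [0,0,1],"claw": 0.3},{"twist": [0,0,0],"slide": [0,0,0.4],"claw": 0.3},{"twist": [0,0,0],"slide": [0,0,0],"claw": 0.3}])

```text
clock: 2.77
tcp_pos: [530.2, -165.6, 33.3]
eef_rot: [[-0.806, 0.592, 0.004], [0.592, 0.806, 0.001], [-0.003, 0.003, -1.0]]
wrist_force: [0.6, 0.8, -0.7]
gripper_width: 0.702
```

```bash
python3 go.py 528 -167 25 2.50
```

```text
t 2.7667 tcp [ 530.2 -165.6   33.3] yaw 2.508 slide cm [ 0.1  -0.24  0.83] twist z 0.008 tilt [0.0037 0.0006] F [ 0.6  0.8 -0.7] M [ 0.04 -0.   -0.  ] j6 -1.4 w 0.702
level twist [ 0.0027  0.0026 -0.    ]
```

arm_command(steps=[{"twist": [0,0,0],"slide": [0.1,-0.2,0.7],"claw": 0.3},{"twist": [0,0,0],"slide": [0,0,0],"claw": 0.5},{"twist": [0,0,0],"slide": [0,0,0],"claw": 0.7},{"twist": [0,0,0],"slide": [0,0,0],"claw": 1},{"twist": [0,0,0],"slide": [0,0,0],"claw": 1},{"twist": [0,0,0],"slide": [0,0,0],"claw": 1},{"twist": [0,0,0],"slide": [0,0,0],"claw": 1},{"twist": [0,0,0],"slide": [0,0,0],"claw": 1}])

```text
clock: 3.43
tcp_pos: [531.3, -168.6, 30.0]
eef_rot: [[-0.806, 0.592, 0.011], [0.592, 0.806, -0.003], [-0.01, 0.004, -1.0]]
wrist_force: [0.3, 0.4, 0.3]
gripper_width: 0.0
```

```bash
python3 go.py 528 -167 100 2.50
```

```text
t 3.4333 tcp [ 531.3 -168.6   30. ] yaw 2.508 slide cm [ 0.29 -0.04 -7.01] twist z 0.008 tilt [ 0.0105 -0.0028] F [0.3 0.4 0.3] M [-0.05  0.06  0.05] j6 -1.4 w 0.0
level twist [ 0.004   0.0101 -0.    ]
```

The fingers shut completely, so the grasp missed. Taking a look.

```bash
python3 - <<'E'
from h import *
t=robot.camera("top");s=robot.camera("scene")
a=np.hstack([crop(t,346,172,90,90,4),crop(s,200,160,100,90,4)])
cv2.imwrite("pics/c3.png",a)
o=robot.get_obs();print(o["tcp_pos"],proj("scene",o["tcp_pos"]))
E
```

```text
[ 531.22533131 -168.52830453   29.87419692] [253.2248768  228.93981907]
```

View pics/c3.png

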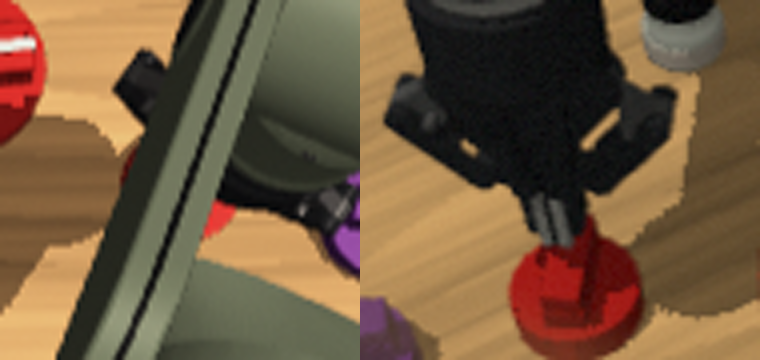

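```bash
python3 - <<'E'
from h import *
for z in(30,40,50,60,70):print(z,proj("scene",[531,-168.5,z]), ray("scene",249.5,221,z))
print(robot.get_obs()["joints"].round(3).tolist())
s=robot.camera("scene");cv2.imwrite("pics/c4.png",crop(s,215,170,90,75,8))
E
```

```text
30 [253.17839752 228.81899364] [ 509.66593763 -166.17964356   30.        ]
40 [252.47793634 225.92285208] [ 517.00802031 -168.15001713   40.        ]
50 [251.76225445 222.96377868] [ 524.35010299 -170.12039071   50.        ]
60 [251.03085031 219.9396997 ] [ 531.69218567 -172.09076428   60.        ]
70 [250.28320007 216.84844926] [ 539.03426835 -174.06113785   70.        ]
[-0.464, 0.351, 1.729, 0.003, 1.052, -1.403]
```

View pics/c4.png

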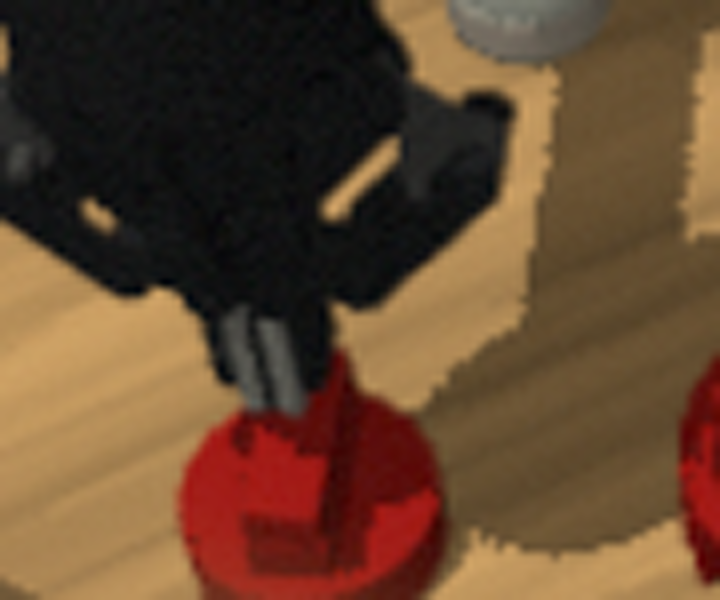

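```bash
python3 - <<'E'
from h import *
for dz in(0,15,25,35):print(dz,proj("scene",[554,-156,141+dz]),proj("scene",[508,-216,141+dz]))
E
```

```text
0 [256.78642828 198.30919581] [213.88148344 195.48009561]
15 [255.63880283 192.71736509] [211.94328327 189.86228853]
25 [254.8496497  188.87219877] [210.61069451 185.99982545]
35 [254.04038207 184.9290241 ] [209.2443049  182.03939175]
```

Both scene views put the fingertips about 27 mm above the reported TCP, hanging over the bar. That fits an empty close with no force. I'll reopen, step down on force readings and regrip.

arm_command(steps=[{"twist": [0.004,0.01,0],"slide": [0.3,0.1,-0.8],"claw": 0.4},{"twist": [0,0,0],"slide": [0,0,0],"claw": 0.4},{"twist": [0,0,0],"slide": [0,0,0],"claw": 0.4},{"twist": [0,0,0],"slide": [0,0,0],"claw": 0.4},{"twist": [0,0,0],"slide": [0,0,0.8],"claw": 0.4},{"twist": [0,0,0],"slide": [0,0,0.8],"claw": 0.4},{"twist": [0,0,0],"slide": [0,0,0],"claw": 0.4}])

```text
clock: 4.17
tcp_pos: [528.8, -165.8, 19.6]
eef_rot: [[-0.806, 0.592, -0.001], [0.592, 0.806, 0.0], [0.001, -0.0, -1.0]]
wrist_force: [0.2, 0.6, -0.2]
gripper_width: 0.6
```

```bash
python3 go.py 529 -165.5 10 2.50;python3 - <<'E'
from h import *
s=robot.camera("scene");cv2.imwrite("pics/c5.png",crop(s,195,160,120,90,6))
E
```

```text
t 4.1667 tcp [ 528.8 -165.8   19.6] yaw 2.509 slide cm [0.   0.04 0.96] twist z 0.009 tilt [-0.0006  0.0001] F [ 0.2  0.6 -0.2] M [ 0.01 -0.01 -0.01] j6 -1.4 w 0.6
level twist [-0.0003 -0.0005  0.    ]
```

View pics/c5.png

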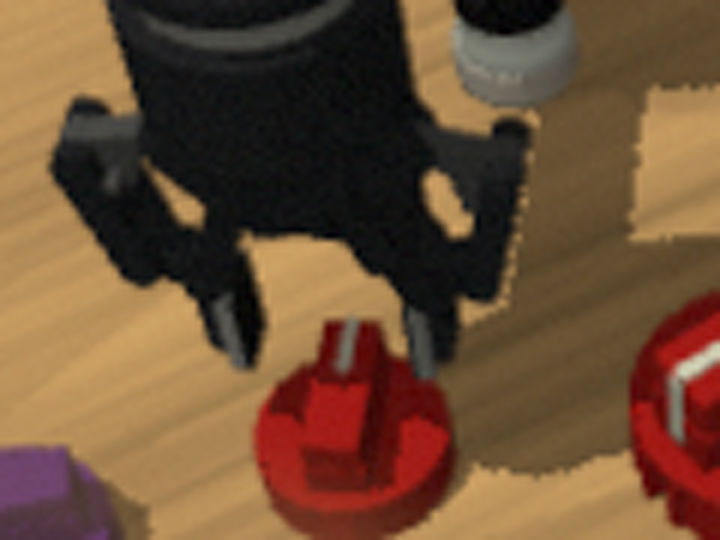

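Fingers straddle the bar (tips at ~(235,221) and (267,222)) and are still above the skirt. Continuing down gently.

arm_command(steps=[{"twist": [0,0,0],"slide": [0,0,0.6],"claw": 0.4},{"twist": [0,0,0],"slide": [0,0,0.5],"claw": 0.4},{"twist": [0,0,0],"slide": [0,0,0],"claw": 0.4}])

```text
clock: 4.47
tcp_pos: [528.5, -165.8, 7.1]
eef_rot: [[-0.806, 0.592, -0.001], [0.592, 0.806, 0.001], [0.001, -0.0, -1.0]]
wrist_force: [-0.3, 0.2, 0.5]
gripper_width: 0.604
```

arm_command(steps=[{"twist": [0,0,0],"slide": [0,0,0.4],"claw": 0.6},{"twist": [0,0,0],"slide": [0,0,0],"claw": 0.6},{"twist": [0,0,0],"slide": [0,0,0],"claw": 0.6}])

```text
clock: 4.72
tcp_pos: [528.1, -165.6, 2.0]
eef_rot: [[-0.806, 0.592, -0.002], [0.592, 0.806, 0.001], [0.003, -0.001, -1.0]]
wrist_force: [-0.2, 0.0, 0.4]
gripper_width: 0.398
```

```bash
python3 go.py 529 -165.5 0 2.50
```

```text
t 4.7167 tcp [ 528.1 -165.6    2. ] yaw 2.508 slide cm [-0.07  0.06  0.2 ] twist z 0.008 tilt [-0.0024  0.001 ] F [-0.2  0.   0.4] M [ 0.03 -0.02  0.01] j6 -1.4 w 0.398
level twist [-0.0006 -0.0025  0.    ]
```

No contact at reported z = 2, so the reported z does read low. Closing.

arm_command(steps=[{"twist": [0,0,0],"slide": [0,0,0.2],"claw": 0.6},{"twist": [0,0,0],"slide": [0,0,0],"claw": 1},{"twist": [0,0,0],"slide": [0,0,0],"claw": 1},{"twist": [0,0,0],"slide": [0,0,0],"claw": 1},{"twist": [0,0,0],"slide": [0,0,0],"claw": 1},{"twist": [0,0,0],"slide": [0,0,0],"claw": 1}])

```text
clock: 5.22
tcp_pos: [528.6, -165.8, 0.5]
eef_rot: [[-0.806, 0.592, -0.001], [0.592, 0.806, 0.0], [0.001, -0.0, -1.0]]
wrist_force: [-0.7, 0.1, -1.4]
gripper_width: 0.209
```

```bash
python3 go.py 529 -165.5 120 2.50
```

```text
t 5.2167 tcp [ 5.286e+02 -1.658e+02  5.000e-01] yaw 2.508 slide cm [  0.     0.04 -11.95] twist z 0.008 tilt [-0.0012  0.0005] F [-0.7  0.1 -1.4] M [0.05 0.   0.01] j6 -1.4 w 0.209
level twist [-0.0003 -0.0012  0.    ]
```

arm_command(steps=[{"twist": [0,0,0],"slide": [0,0,-1],"claw": 1},{"twist": [0,0,0],"slide": [0,0,-2],"claw": 1},{"twist": [0,0,0],"slide": [0,0,-3],"claw": 1},{"twist": [0,0,0],"slide": [0,0,-3],"claw": 1},{"twist": [0,0,0],"slide": [0,0,-3],"claw": 1},{"twist": [0,0,0],"slide": [0,0,-1],"claw": 1}])

```text
clock: 5.72
tcp_pos: [524.3, -163.7, 132.7]
eef_rot: [[-0.806, 0.592, -0.013], [0.592, 0.806, 0.006], [0.014, -0.002, -1.0]]
wrist_force: [0.7, -0.2, -0.4]
gripper_width: 0.212
```

```bash
python3 go.py 562 198 130 4.09
```

```text
t 5.7167 tcp [ 524.3 -163.7  132.7] yaw 2.508 slide cm [18.36 31.39  0.45] twist z -1.582 tilt [-0.0127  0.0063] F [ 0.7 -0.2 -0.4] M [-0.   -0.02  0.  ] j6 -1.4 w 0.212
level twist [-0.0025 -0.014   0.    ]
```

arm_command(steps=[{"twist": [0,-0.014,0],"slide": [1,1.8,0],"claw": 1},{"twist": [0,0,0],"slide": [1.9,3.2,0],"claw": 1},{"twist": [0,0,0],"slide": [1.9,3.2,0],"claw": 1},{"twist": [0,0,0],"slide": [1.9,3.2,0],"claw": 1},{"twist": [0,0,0],"slide": [1.9,3.2,0],"claw": 1},{"twist": [0,0,0],"slide": [1.9,3.2,0],"claw": 1},{"twist": [0,0,0],"slide": [1.9,3.2,0],"claw": 1},{"twist": [0,0,0],"slide": [1.9,3.2,0],"claw": 1},{"twist": [0,0,0],"slide": [1.9,3.2,0],"claw": 1},{"twist": [0,0,0],"slide": [1.2,2,0],"claw": 1}])

```text
clock: 6.55
tcp_pos: [563.4, 181.9, 135.1]
eef_rot: [[-0.798, 0.603, 0.011], [0.603, 0.798, -0.011], [-0.015, -0.002, -1.0]]
wrist_force: [0.1, -0.0, -1.0]
gripper_width: 0.213
```

arm_command(steps=[{"twist": [0,0,-0.11],"slide": [0,0,0],"claw": 1},{"twist": [0,0,-0.11],"slide": [0,0,0],"claw": 1},{"twist": [0,0,-0.11],"slide": [0,0,0],"claw": 1},{"twist": [0,0,-0.11],"slide": [0,0,0],"claw": 1},{"twist": [0,0,-0.11],"slide": [0,0,0],"claw": 1},{"twist": [0,0,-0.11],"slide": [0,0,0],"claw": 1},{"twist": [0,0,-0.11],"slide": [0,0,0],"claw": 1},{"twist": [0,0,-0.11],"slide": [0,0,0],"claw": 1},{"twist": [0,0,-0.11],"slide": [0,0,0],"claw": 1},{"twist": [0,0,-0.11],"slide": [0,0,0],"claw": 1}])

```text
clock: 7.38
tcp_pos: [556.7, 191.1, 127.6]
eef_rot: [[-0.868, -0.496, 0.0], [-0.496, 0.868, -0.01], [0.005, -0.008, -1.0]]
wrist_force: [0.5, 0.8, -0.9]
gripper_width: 0.212
```

```bash
python3 go.py 562 198 130 4.09
```

```text
t 7.3833 tcp [556.7 191.1 127.6] yaw 3.66 slide cm [-0.8   0.33 -0.24] twist z -0.43 tilt [ 0.     -0.0098] F [ 0.5  0.8 -0.9] M [-0.01 -0.    0.01] j6 -1.9 w 0.212
level twist [-0.0085 -0.0048  0.    ]
```

arm_command(steps=[{"twist": [-0.008,-0.005,-0.1],"slide": [0,0,0],"claw": 1},{"twist": [0,0,-0.1],"slide": [0,0,0],"claw": 1},{"twist": [0,0,-0.1],"slide": [0,0,0],"claw": 1},{"twist": [0,0,-0.08],"slide": [0,0,0],"claw": 1},{"twist": [0,0,0],"slide": [0,0,0],"claw": 1}])

```text
clock: 7.8
tcp_pos: [553.8, 190.6, 124.0]
eef_rot: [[-0.605, -0.796, -0.006], [-0.796, 0.605, -0.001], [0.004, 0.004, -1.0]]
wrist_force: [0.4, 0.6, -0.3]
gripper_width: 0.209
```

```bash
python3 go.py 562 198 120 4.09
```

```text
t 7.8 tcp [553.8 190.6 124. ] yaw 4.063 slide cm [-1.09 -0.21  0.4 ] twist z -0.027 tilt [-0.0061 -0.001 ] F [ 0.4  0.6 -0.3] M [ 0.01 -0.03 -0.02] j6 -2.31 w 0.209
level twist [ 0.0043 -0.0045  0.    ]
```

arm_command(steps=[{"twist": [0.004,-0.004,-0.02],"slide": [-1.1,-0.2,0.8],"claw": 1},{"twist": [0,0,0],"slide": [0,0,0.8],"claw": 1},{"twist": [0,0,0],"slide": [0,0,0],"claw": 1}])

```text
clock: 8.05
tcp_pos: [561.1, 197.9, 106.5]
eef_rot: [[-0.593, -0.805, -0.002], [-0.805, 0.593, -0.001], [0.002, 0.001, -1.0]]
wrist_force: [-0.5, -0.2, -2.7]
gripper_width: 0.211
```

```bash
python3 go.py 562 198 105 4.09;python3 - <<'E'
from h import *
t=robot.camera("top");s=robot.camera("scene")
cv2.imwrite("pics/c6.png",np.hstack([crop(s,360,80,100,120,5),crop(t,200,160,60,120,5)]))
o=robot.get_obs()["tcp_pos"]
for n in("scene","top"):print(n,[proj(n,[o[0],o[1],o[2]-.5+h]).round(1) for h in(0,21,48)],"tip",proj(n,[562,197.5,87]))
E
```

```text
t 8.05 tcp [561.1 197.9 106.5] yaw 4.078 slide cm [-0.06 -0.06  0.15] twist z -0.012 tilt [-0.002  -0.0007] F [-0.5 -0.2 -2.7] M [-0.05  0.01 -0.  ] j6 -2.31 w 0.211
level twist [ 0.0012 -0.0018  0.    ]
scene [array([410.1, 141.6]), array([412.1, 134. ]), array([414.7, 123.8])] tip [408.09298749 148.78546373]
top [array([218.6, 200. ]), array([215.6, 198.1]), array([211.5, 195.5])] tip [221.63432422 201.68607851]
```

View pics/c6.png

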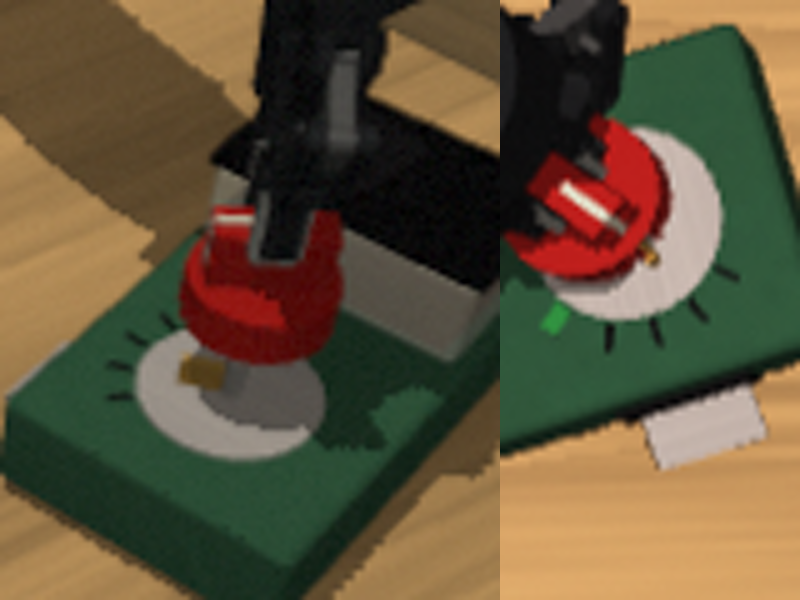

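```bash
python3 - <<'E'
from h import *
from scipy.optimize import least_squares
t=robot.camera("top").astype(int);s=robot.camera("scene").astype(int)
def mk(im,b):
    m=(im[...,0]>45)&(im[...,0]>2.5*im[...,1])&(im[...,0]>2.5*im[...,2]);k=np.zeros(m.shape,bool);k[b[1]:b[3],b[0]:b[2]]=1;m=(m&k).astype(np.uint8)
    n,l,st,_=cv2.connectedComponentsWithStats(m);return l==1+np.argmax(st[1:,4])
ms=mk(s,(380,100,450,170));mt=mk(t,(195,170,245,230))
def ext(m): ys,xs=np.nonzero(m);return xs.min()-.5,xs.max()+.5,ys.min()-.5,ys.max()+.5
es,et=ext(ms),ext(mt);print(es,et)
a=np.linspace(0,2*np.pi,73)
def pr(p):
    C=np.vstack([np.c_[p[0]+33*np.cos(a),p[1]+33*np.sin(a),0*a+p[2]+h] for h in(0,21)])
    S=np.array([proj("scene",c) for c in C]);T=np.array([proj("top",c) for c in C])
    return np.array([S[:,0].min(),S[:,0].max(),S[:,1].max(),T[:,0].max(),T[:,1].max(),T[:,1].min()])
ob=np.array([es[0],es[1],es[3],et[1],et[3],et[2]])
r=least_squares(lambda p:pr(p)-ob,[561,198,106]);print(r.x,r.fun.round(2))
E
```

```text
(np.float64(395.5), np.float64(428.5), np.float64(121.5), np.float64(152.5)) (np.float64(200.5), np.float64(233.5), np.float64(181.5), np.float64(215.5))Traceback (most recent call last):
  File "<stdin>", line 16, in <module>
    return func(*args, **kwargs)
    result = trf(vector_fun.fun, vector_fun.jac, x0, f0, J0, lb, ub, ftol, xtol,
                 gtol, max_nfev, x_scale, loss_function, tr_solver,
                 tr_options.copy(), verbose, callback=callback_wrapped)
    return trf_no_bounds(
        fun, jac, x0, f0, J0, ftol, xtol, gtol, max_nfev, x_scale,
        loss_function, tr_solver, tr_options, verbose, callback=callback)
    J = jac(x)
    self._update_jac()
    ~~~~~~~~~~~~~~~~^^
    self.J = self.jac_wrapped(xp_copy(self.x), f0=self.f)
             ~~~~~~~~~~~~~~~~^^^^^^^^^^^^^^^^^^^^^^^^^^^^
    J, dct = approx_derivative(
             ~~~~~~~~~~~~~~~~~^
        self.fun,
        ^^^^^^^^^
    ...<2 lines>...
        **self.finite_diff_options,
        ^^^^^^^^^^^^^^^^^^^^^^^^^^^
    )
    ^
    J, _nfev = _dense_difference(fun_wrapped, x0, f0, h,
               ~~~~~~~~~~~~~~~~~^^^^^^^^^^^^^^^^^^^^^^^^
                             use_one_sided, method,
                             ^^^^^^^^^^^^^^^^^^^^^^
                             mf)
                             ^^^
    df = [f_eval - f0 for f_eval in f_evals]
                                    ^^^^^^^
    f = np.atleast_1d(self.fun(x, *self.args, **self.kwargs))
                      ~~~~~~~~^^^^^^^^^^^^^^^^^^^^^^^^^^^^^^
    return np.atleast_1d(self.fun(x))
                         ~~~~~~~~^^^
    return self.f(x, *self.args, **self.kwargs)
           ~~~~~~^^^^^^^^^^^^^^^^^^^^^^^^^^^^^^
  File "<stdin>", line 16, in <lambda>
  File "<stdin>", line 13, in pr
  File "h.py", line 8, in proj
    i=robot.camera_info(n);T=np.linalg.inv(i["world_from_camera"])
ValueError: time passes only in moves, steps and waits
```

```bash
cat > fit.py <<'E'
import h
from h import *
from scipy.optimize import least_squares
I={n:robot.camera_info(n) for n in("scene","top")}
P={n:I[n]["mtx"]@np.linalg.inv(I[n]["world_from_camera"])[:3] for n in I}
def pj(n,C): q=np.c_[C,np.ones(len(C))]@P[n].T;return q[:,:2]/q[:,2:]
def mk(im,b):
    im=im.astype(int);m=(im[...,0]>45)&(im[...,0]>2.5*im[...,1])&(im[...,0]>2.5*im[...,2]);k=np.zeros(m.shape,bool);k[b[1]:b[3],b[0]:b[2]]=1;m=(m&k).astype(np.uint8)
    n,l,st,_=cv2.connectedComponentsWithStats(m);return l==1+np.argmax(st[1:,4])
def ext(m): ys,xs=np.nonzero(m);return xs.min()-.5,xs.max()+.5,ys.min()-.5,ys.max()+.5
a=np.linspace(0,2*np.pi,73)
def pr(p):
    C=np.vstack([np.c_[p[0]+33*np.cos(a),p[1]+33*np.sin(a),0*a+p[2]+h] for h in(0,21)])
    S=pj("scene",C);T=pj("top",C)
    return np.array([S[:,0].min(),S[:,0].max(),S[:,1].max(),T[:,0].max(),T[:,1].max()])
def fit():
    es=ext(mk(robot.camera("scene"),(380,100,450,170)));et=ext(mk(robot.camera("top"),(195,170,245,230)))
    ob=np.array([es[0],es[1],es[3],et[1],et[3]])
    r=least_squares(lambda p:pr(p)-ob,[561,198,106]);print("knob",r.x.round(1),r.fun.round(2))
fit()
r=least_squares(lambda p:np.r_[pj("top",p[None])[0]-[221.75,202.25],pj("scene",p[None])[0]-[408,149.75]],[561,198,87]);print("tip",r.x,r.fun)
E
python3 fit.py; python3 go.py 562 198 90 4.09
```

```text
knob [563.6 200.7 109.8] [-0.36  1.31 -0.03  0.71  0.67]
tip [561.54005885 198.37315703  83.32194801] [-0.05276885 -0.03615215 -0.06478366  0.01245836]
t 8.35 tcp [563.2 198.2 109.3] yaw 4.079 slide cm [0.09 0.08 1.93] twist z -0.011 tilt [0.003  0.0005] F [ 0.5  0.4 -1.6] M [ 0.05 -0.02 -0.01] j6 -2.31 w 0.208
level twist [-0.0022  0.0022  0.    ]
```

arm_command(steps=[{"twist": [0,0,0],"slide": [0.15,0,0.5],"claw": 1},{"twist": [0,0,0],"slide": [0,0,0.5],"claw": 1},{"twist": [0,0,0],"slide": [0,0,0.5],"claw": 1},{"twist": [0,0,0],"slide": [0,0,0],"claw": 1}])

```text
clock: 8.68
tcp_pos: [562.9, 196.7, 94.2]
eef_rot: [[-0.593, -0.805, 0.005], [-0.805, 0.593, 0.001], [-0.004, -0.004, -1.0]]
wrist_force: [0.1, -0.1, -0.8]
gripper_width: 0.215
```

arm_command(steps=[{"twist": [0,0,0],"slide": [0,0,0.3],"claw": 1},{"twist": [0,0,0],"slide": [0,0,0.3],"claw": 1}])

```text
clock: 8.85
tcp_pos: [563.1, 196.7, 87.9]
eef_rot: [[-0.593, -0.805, 0.006], [-0.805, 0.593, 0.001], [-0.004, -0.004, -1.0]]
wrist_force: [-0.4, -0.2, -0.8]
gripper_width: 0.211
```

```bash
python3 fit.py; python3 go.py 561.7 198 80 4.09
```

```text
knob [563.4 198.7  87.6] [ 0.22  0.09 -0.04  0.25  0.18]
tip [561.54005885 198.37315703  83.32194801] [-0.05276885 -0.03615215 -0.06478366  0.01245836]
t 8.95 tcp [562.7 196.6  87.5] yaw 4.078 slide cm [-0.05  0.16  0.75] twist z -0.012 tilt [0.0047 0.0007] F [-1.   0.5 -0.7] M [ 0.05  0.01 -0.03] j6 -2.32 w 0.213
level twist [-0.0033  0.0033  0.    ]
```

arm_command(steps=[{"twist": [-0.003,0.003,0],"slide": [0.1,0.12,0],"claw": 1},{"twist": [0,0,0],"slide": [0,0,0.2],"claw": 1},{"twist": [0,0,0],"slide": [0,0,0.3],"claw": 1}])

```text
clock: 9.2
tcp_pos: [561.8, 196.7, 83.0]
eef_rot: [[-0.593, -0.805, 0.002], [-0.805, 0.593, 0.0], [-0.001, -0.001, -1.0]]
wrist_force: [0.3, 0.0, -1.1]
gripper_width: 0.211
```

arm_command(steps=[{"twist": [0,0,0],"slide": [0,0,0.3],"claw": 1},{"twist": [0,0,0],"slide": [0,0,0.2],"claw": 1}])

```text
clock: 9.37
tcp_pos: [561.9, 196.8, 77.6]
eef_rot: [[-0.593, -0.805, 0.002], [-0.805, 0.593, 0.0], [-0.002, -0.001, -1.0]]
wrist_force: [0.5, -0.2, -1.3]
gripper_width: 0.215
```

```bash
python3 fit.py; python3 go.py 561.7 198 80 4.09
```

```text
knob [562.5 199.2  77.4] [-0.62  0.87  0.04  0.16  0.24]
tip [561.54005885 198.37315703  83.32194801] [-0.05276885 -0.03615215 -0.06478366  0.01245836]
t 9.4667 tcp [561.5 196.7  77.3] yaw 4.078 slide cm [-0.11  0.06 -0.27] twist z -0.012 tilt [0.0011 0.0002] F [ 0.4  0.3 -1.2] M [-0.05 -0.02 -0.04] j6 -2.32 w 0.212
level twist [-0.0008  0.0008  0.    ]
```

The spindle tip is inside the bore with no contact force. Lowering onto the key.

arm_command(steps=[{"twist": [0,0,0],"slide": [0,0,0.2],"claw": 1},{"twist": [0,0,0],"slide": [0,0,0.2],"claw": 1}])

```text
clock: 9.63
tcp_pos: [562.3, 197.0, 74.0]
eef_rot: [[-0.593, -0.805, 0.003], [-0.805, 0.593, 0.001], [-0.002, -0.002, -1.0]]
wrist_force: [-1.5, 0.7, 8.8]
gripper_width: 0.211
```

arm_command(steps=[{"twist": [0,0,0],"slide": [0,0,0.2],"claw": 1}])

```text
clock: 9.72
tcp_pos: [562.7, 197.3, 73.6]
eef_rot: [[-0.593, -0.805, 0.003], [-0.805, 0.593, 0.001], [-0.003, -0.002, -1.0]]
wrist_force: [-4.2, -0.6, 14.0]
gripper_width: 0.207
```

```bash
python3 go.py 561.7 198 74 4.09
```

```text
t 9.7167 tcp [562.7 197.3  73.6] yaw 4.078 slide cm [ 0.    0.12 -0.04] twist z -0.012 tilt [0.0032 0.0013] F [-4.2 -0.6 14. ] M [-0.13  1.11 -0.03] j6 -2.32 w 0.207
level twist [-0.0019  0.0029  0.    ]
```

Riding on the key at 74, as expected. Now turning clockwise slowly with light pressure.

arm_command(steps=[{"twist": [0,0,0.03],"slide": [0,0,0.12],"claw": 1},{"twist": [0,0,0.03],"slide": [0,0,0.12],"claw": 1},{"twist": [0,0,0.03],"slide": [0,0,0.12],"claw": 1}])

```text
clock: 9.97
tcp_pos: [562.7, 196.8, 74.0]
eef_rot: [[-0.665, -0.747, 0.003], [-0.747, 0.665, -0.0], [-0.001, -0.002, -1.0]]
wrist_force: [-2.5, -0.3, 5.4]
gripper_width: 0.212
```

```bash
python3 go.py 561.7 198 74 3.84
```

```text
t 9.9667 tcp [562.7 196.8  74. ] yaw 3.985 slide cm [-0.02  0.15 -0.  ] twist z 0.145 tilt [ 0.0026 -0.0004] F [-2.5 -0.3  5.4] M [-0.16  0.68  0.04] j6 -2.22 w 0.212
level twist [-0.0022  0.0014  0.    ]
```

arm_command(steps=[{"twist": [0,0,0.03],"slide": [0,0.03,0.15],"claw": 1},{"twist": [0,0,0.03],"slide": [0,0,0.15],"claw": 1},{"twist": [0,0,0.03],"slide": [0,0,0.15],"claw": 1}])

```text
clock: 10.22
tcp_pos: [562.7, 196.8, 73.8]
eef_rot: [[-0.732, -0.682, 0.003], [-0.682, 0.732, -0.001], [-0.001, -0.003, -1.0]]
wrist_force: [-2.5, 0.3, 6.7]
gripper_width: 0.213
```

arm_command(steps=[{"twist": [0,0,0.03],"slide": [0,0,0.15],"claw": 1},{"twist": [0,0,0.03],"slide": [0,0,0.15],"claw": 1}])

```text
clock: 10.38
tcp_pos: [562.6, 196.8, 73.5]
eef_rot: [[-0.773, -0.635, 0.003], [-0.635, 0.773, -0.002], [-0.001, -0.003, -1.0]]
wrist_force: [-2.2, 0.7, 0.8]
gripper_width: 0.21
```

```bash
python3 go.py 561.7 198 74 3.84
```

```text
t 10.3833 tcp [562.6 196.8  73.5] yaw 3.829 slide cm [-0.    0.15 -0.05] twist z -0.011 tilt [ 0.0026 -0.0019] F [-2.2  0.7  0.8] M [ 0.21  0.39 -0.06] j6 -2.06 w 0.21
level twist [-0.0031  0.0008  0.    ]
```

The force fell off at yaw 3.83, which is where I measured the key. Pressing down there.

arm_command(steps=[{"twist": [0,0,0],"slide": [0,0,0.25],"claw": 1},{"twist": [0,0,0],"slide": [0,0,0.25],"claw": 1}])

```text
clock: 10.55
tcp_pos: [562.5, 197.1, 69.2]
eef_rot: [[-0.773, -0.635, 0.003], [-0.635, 0.773, -0.001], [-0.001, -0.003, -1.0]]
wrist_force: [-1.4, -0.2, -0.8]
gripper_width: 0.211
```

```bash
python3 go.py 561.7 198 60 3.84
```

```text
t 10.55 tcp [562.5 197.1  69.2] yaw 3.829 slide cm [0.01 0.12 0.92] twist z -0.011 tilt [ 0.0027 -0.0014] F [-1.4 -0.2 -0.8] M [-0.06  0.11 -0.03] j6 -2.06 w 0.211
level twist [-0.0028  0.0012  0.    ]
```

It is dropping. Continuing down gently.

arm_command(steps=[{"twist": [0,0,0],"slide": [0,0,0.25],"claw": 1},{"twist": [0,0,0],"slide": [0,0,0.25],"claw": 1},{"twist": [0,0,0],"slide": [0,0,0.2],"claw": 1}])

```text
clock: 10.8
tcp_pos: [562.1, 196.8, 60.6]
eef_rot: [[-0.772, -0.636, 0.002], [-0.636, 0.772, -0.002], [-0.0, -0.003, -1.0]]
wrist_force: [-1.5, -1.0, 5.2]
gripper_width: 0.213
```

arm_command(steps=[{"twist": [0,0,0],"slide": [0,0,0.15],"claw": 1},{"twist": [0,0,0],"slide": [0,0,0.15],"claw": 1}])

```text
clock: 10.97
tcp_pos: [562.0, 196.5, 60.2]
eef_rot: [[-0.771, -0.636, 0.0], [-0.636, 0.771, -0.003], [0.001, -0.002, -1.0]]
wrist_force: [-5.2, -2.1, 12.3]
gripper_width: 0.208
```

```bash
python3 go.py 561.7 198 60 3.84
```

```text
t 10.9667 tcp [562.  196.5  60.2] yaw 3.832 slide cm [-0.07  0.13  0.02] twist z -0.008 tilt [ 0.0004 -0.0028] F [-5.2 -2.1 12.3] M [-0.05  1.    0.02] j6 -2.07 w 0.208
level twist [-0.0024 -0.0015  0.    ]
```

Fully home (z 60.2, 14 mm drop, force rises on the deck). Now turning clockwise about 1.3 rad toward the stop.

arm_command(steps=[{"twist": [0,0,0.04],"slide": [0,0,0],"claw": 1},{"twist": [0,0,0.06],"slide": [0,0,0],"claw": 1},{"twist": [0,0,0.06],"slide": [0,0,0],"claw": 1},{"twist": [0,0,0.06],"slide": [0,0,0],"claw": 1},{"twist": [0,0,0.06],"slide": [0,0,0],"claw": 1}])

```text
clock: 11.38
tcp_pos: [561.6, 196.3, 60.5]
eef_rot: [[-0.921, -0.39, -0.001], [-0.39, 0.921, -0.003], [0.002, -0.003, -1.0]]
wrist_force: [-1.8, -0.5, 1.3]
gripper_width: 0.211
```

```bash
python3 go.py 562 196.5 60 2.527
```

```text
t 11.3833 tcp [561.6 196.3  60.5] yaw 3.543 slide cm [-0.05  0.    0.05] twist z 1.016 tilt [-0.001  -0.0035] F [-1.8 -0.5  1.3] M [0.04 0.26 0.25] j6 -1.78 w 0.211
level twist [-0.0028 -0.0023  0.    ]
```

Spindle friction shows as about 0.2 N m, as specified. Continuing.

arm_command(steps=[{"twist": [0,0,0.07],"slide": [0,0,0.02],"claw": 1},{"twist": [0,0,0.07],"slide": [0,0,0.02],"claw": 1},{"twist": [0,0,0.07],"slide": [0,0,0.02],"claw": 1},{"twist": [0,0,0.07],"slide": [0,0,0.02],"claw": 1},{"twist": [0,0,0.07],"slide": [0,0,0.02],"claw": 1},{"twist": [0,0,0.07],"slide": [0,0,0.02],"claw": 1}])

```text
clock: 11.88
tcp_pos: [561.0, 196.5, 60.4]
eef_rot: [[-0.999, 0.034, -0.003], [0.034, 0.999, -0.004], [0.003, -0.004, -1.0]]
wrist_force: [-1.8, -0.3, 3.0]
gripper_width: 0.206
```

arm_command(steps=[{"twist": [0,0,0.07],"slide": [0,0,0.02],"claw": 1},{"twist": [0,0,0.07],"slide": [0,0,0.02],"claw": 1},{"twist": [0,0,0.07],"slide": [0,0,0.02],"claw": 1},{"twist": [0,0,0.07],"slide": [0,0,0.02],"claw": 1}])

```text
clock: 12.22
tcp_pos: [560.8, 196.7, 60.5]
eef_rot: [[-0.948, 0.319, -0.004], [0.319, 0.948, -0.005], [0.002, -0.006, -1.0]]
wrist_force: [-2.8, 0.3, 2.6]
gripper_width: 0.212
```

```bash
python3 go.py 562 196.5 60 2.527
```

```text
t 12.2167 tcp [560.8 196.7  60.5] yaw 2.817 slide cm [-0.12  0.02  0.04] twist z 0.29 tilt [-0.0039 -0.0046] F [-2.8  0.3  2.6] M [0.   0.38 0.21] j6 -1.05 w 0.212
level twist [-0.0056 -0.0022  0.    ]
```

arm_command(steps=[{"twist": [-0.005,-0.002,0.05],"slide": [0,0,0.02],"claw": 1},{"twist": [0,0,0.05],"slide": [0,0,0.02],"claw": 1},{"twist": [0,0,0.05],"slide": [0,0,0.02],"claw": 1},{"twist": [0,0,0.04],"slide": [0,0,0.02],"claw": 1}])

```text
clock: 12.55
tcp_pos: [560.8, 197.0, 60.4]
eef_rot: [[-0.867, 0.498, -0.001], [0.498, 0.867, -0.001], [0.0, -0.001, -1.0]]
wrist_force: [-1.9, 0.4, 2.7]
gripper_width: 0.214
```

```bash
python3 go.py 562 196.5 60 2.527
```

```text
t 12.55 tcp [560.8 197.   60.4] yaw 2.62 slide cm [-0.13  0.02  0.04] twist z 0.093 tilt [-0.0006 -0.0008] F [-1.9  0.4  2.7] M [-0.03  0.3   0.16] j6 -0.86 w 0.214
level twist [-0.001  -0.0001  0.    ]
```

arm_command(steps=[{"twist": [0,0,0.03],"slide": [0,0,0],"claw": 1},{"twist": [0,0,0.03],"slide": [0,0,0],"claw": 1}])

```text
clock: 12.72
tcp_pos: [560.7, 197.0, 60.4]
eef_rot: [[-0.835, 0.551, -0.001], [0.551, 0.835, -0.001], [0.0, -0.001, -1.0]]
wrist_force: [-0.8, -0.7, 1.3]
gripper_width: 0.212
```

```bash
python3 go.py 562 196.5 60 2.527
```

```text
t 12.7167 tcp [560.7 197.   60.4] yaw 2.558 slide cm [-0.13  0.03  0.04] twist z 0.031 tilt [-0.0009 -0.001 ] F [-0.8 -0.7  1.3] M [0.01 0.32 0.15] j6 -0.79 w 0.212
level twist [-0.0014 -0.0002  0.    ]
```

arm_command(steps=[{"twist": [0,0,0.03],"slide": [0,0,0],"claw": 1}])

```text
clock: 12.8
tcp_pos: [560.7, 197.1, 60.4]
eef_rot: [[-0.817, 0.576, -0.001], [0.576, 0.817, -0.001], [0.0, -0.002, -1.0]]
wrist_force: [-1.8, 0.0, 1.4]
gripper_width: 0.212
```

```bash
python3 go.py 562 196.5 60 2.527
```

```text
t 12.8 tcp [560.7 197.1  60.4] yaw 2.528 slide cm [-0.14  0.03  0.04] twist z 0.001 tilt [-0.0011 -0.0011] F [-1.8  0.   1.4] M [-0.03  0.28  0.16] j6 -0.76 w 0.212
level twist [-0.0015 -0.0002  0.    ]
```

arm_command(steps=[{"twist": [0,0,0.03],"slide": [0,0,0],"claw": 1}])

```text
clock: 12.88
tcp_pos: [560.7, 197.1, 60.4]
eef_rot: [[-0.799, 0.601, -0.001], [0.601, 0.799, -0.001], [0.0, -0.002, -1.0]]
wrist_force: [-2.0, 0.3, 2.0]
gripper_width: 0.21
```

```bash
python3 go.py 562 196.5 60 2.527
```

```text
t 12.8833 tcp [560.7 197.1  60.4] yaw 2.497 slide cm [-0.14  0.03  0.04] twist z -0.03 tilt [-0.0013 -0.0012] F [-2.   0.3  2. ] M [-0.    0.31  0.1 ] j6 -0.73 w 0.21
level twist [-0.0018 -0.0003  0.    ]
```

arm_command(steps=[{"twist": [0,0,0.03],"slide": [0,0,0],"claw": 1}])

```text
clock: 12.97
tcp_pos: [560.7, 197.1, 60.5]
eef_rot: [[-0.781, 0.625, -0.001], [0.625, 0.781, -0.001], [0.0, -0.002, -1.0]]
wrist_force: [-1.0, 0.5, 2.3]
gripper_width: 0.212
```

```bash
python3 go.py 562 196.5 60 2.527
```

```text
t 12.9667 tcp [560.7 197.1  60.5] yaw 2.466 slide cm [-0.14  0.03  0.05] twist z -0.061 tilt [-0.0013 -0.0013] F [-1.   0.5  2.3] M [0.02 0.25 0.12] j6 -0.7 w 0.212
level twist [-0.0018 -0.0002  0.    ]
```

arm_command(steps=[{"twist": [0,0,0.03],"slide": [0,0,0],"claw": 1}])

```text
clock: 13.05
tcp_pos: [560.7, 197.2, 60.4]
eef_rot: [[-0.761, 0.649, -0.002], [0.649, 0.761, -0.001], [0.0, -0.002, -1.0]]
wrist_force: [-1.2, 0.9, 1.6]
gripper_width: 0.209
```

```bash
python3 go.py 562 196.5 60 2.527
```

```text
t 13.05 tcp [560.7 197.2  60.4] yaw 2.436 slide cm [-0.14  0.03  0.04] twist z -0.091 tilt [-0.0015 -0.0014] F [-1.2  0.9  1.6] M [0.04 0.26 0.21] j6 -0.67 w 0.209
level twist [-0.0021 -0.0002  0.    ]
```

arm_command(steps=[{"twist": [0,0,0.03],"slide": [0,0,0],"claw": 1}])

```text
clock: 13.13
tcp_pos: [560.6, 197.1, 60.5]
eef_rot: [[-0.741, 0.671, -0.002], [0.671, 0.741, -0.002], [0.0, -0.003, -1.0]]
wrist_force: [-1.6, -0.5, 1.5]
gripper_width: 0.215
```

```bash
python3 go.py 562 196.5 60 2.527; python3 - <<'E'
from h import *
t=robot.camera("top");s=robot.camera("scene")
cv2.imwrite("pics/c7.png",np.hstack([crop(s,370,100,70,80,7),crop(t,205,180,40,80,7)]))
E
```

```text
t 13.1333 tcp [560.6 197.1  60.5] yaw 2.406 slide cm [-0.15  0.05  0.05] twist z -0.121 tilt [-0.0019 -0.0018] F [-1.6 -0.5  1.5] M [-0.03  0.35  0.54] j6 -0.64 w 0.215
level twist [-0.0026 -0.0002  0.    ]
```

View pics/c7.png

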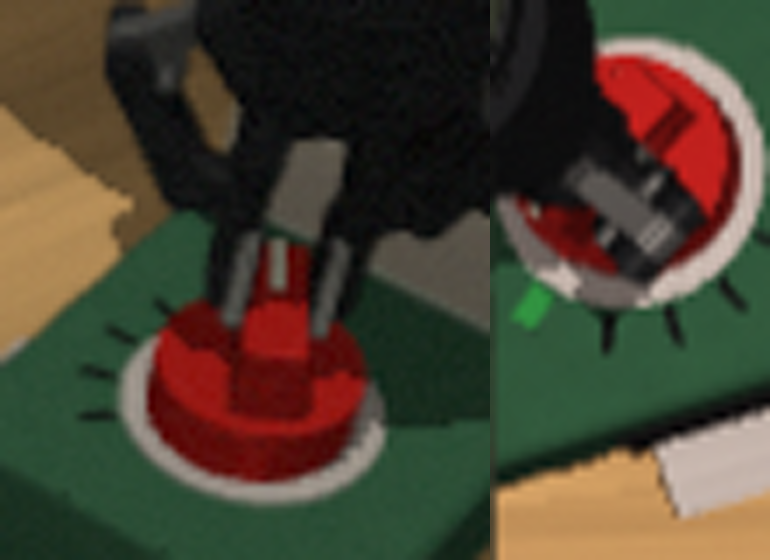

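Torque jumped to 0.54 N m, so the knob is against its stop. The picture shows it seated with the bar toward the green mark at (531,305). Letting go and lifting clear.

arm_command(steps=[{"twist": [0,0,0],"slide": [0,0,0],"claw": 0.6},{"twist": [0,0,0],"slide": [0,0,0],"claw": 0.5},{"twist": [0,0,0],"slide": [0,0,0],"claw": 0.5},{"twist": [0,0,0],"slide": [0,0,0],"claw": 0.5},{"twist": [0,0,0],"slide": [0,0,-0.8],"claw": 0.5},{"twist": [0,0,0],"slide": [0,0,-2],"claw": 0.5},{"twist": [0,0,0],"slide": [0,0,-3],"claw": 0.5},{"twist": [0,0,0],"slide": [0,0,-3],"claw": 0.5},{"twist": [0,0,0],"slide": [0,0,-3],"claw": 0.5}])

```text
clock: 13.98
tcp_pos: [555.1, 195.6, 173.4]
eef_rot: [[-0.742, 0.67, -0.019], [0.67, 0.742, -0.005], [0.011, -0.016, -1.0]]
wrist_force: [0.4, 0.5, 0.5]
gripper_width: 0.498
```

```bash
python3 go.py 430 300 180 2.4
```

```text
t 13.9833 tcp [555.1 195.6 173.4] yaw 2.407 slide cm [16.28 -0.64 -0.47] twist z 0.007 tilt [-0.0193 -0.0048] F [0.4 0.5 0.5] M [ 0.04 -0.01  0.04] j6 -0.64 w 0.498
level twist [-0.0165 -0.0111  0.    ]
```

arm_command(steps=[{"twist": [0,0,0],"slide": [2,0,-1],"claw": 0.5},{"twist": [0,0,0],"slide": [3,0,-1],"claw": 0.5},{"twist": [0,0,0],"slide": [3,0,0],"claw": 0.5},{"twist": [0,0,0],"slide": [3,0,0],"claw": 0.5},{"twist": [0,0,0],"slide": [3,0,0],"claw": 0.5},{"twist": [0,0,0],"slide": [2,0,0],"claw": 0.5},{"twist": [0,0,0],"slide": [0,0,0],"claw": 0.5}])

```text
clock: 14.57
tcp_pos: [443.0, 308.1, 213.1]
eef_rot: [[-0.738, 0.675, 0.011], [0.675, 0.738, 0.005], [-0.005, 0.011, -1.0]]
wrist_force: [0.4, -1.0, -0.6]
gripper_width: 0.503
```

```bash
python3 - <<'E'
from h import *
t=robot.camera("top");s=robot.camera("scene")
cv2.imwrite("pics/c8.png",np.hstack([crop(s,370,100,70,80,7),crop(t,205,180,40,80,7)]))
E
python3 fit.py
```

```text
knob [561.4 197.3  59.6] [ 0.17  1.04 -0.08  0.95  0.77]
tip [561.54005885 198.37315703  83.32194801] [-0.05276885 -0.03615215 -0.06478366  0.01245836]
```

View pics/c8.png

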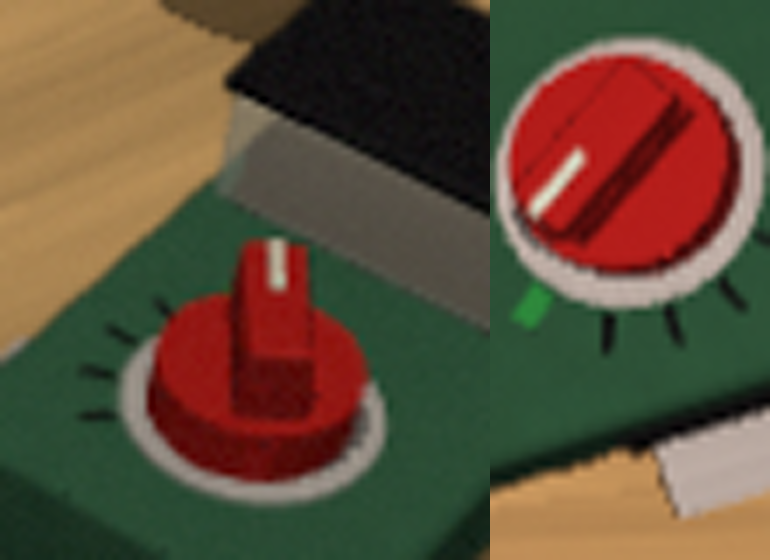

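The knob sits on the deck with its underside fitted at z ≈ 59.6. The pointer line runs (580,155)→(537,215), about 0.62–0.67 rad clockwise of -x, against 0.615 rad for the mark. The arm is clear, so I'm handing in.

```bash
python3 -c "
from rig import robot
print(robot.job_done(), robot.get_obs()['clock'])"
```

```text
the job is handed in; nothing more can be done
the job is handed in; nothing more can be done
```

The small red knob is back on the dispenser, fully home and turned clockwise to its stop at the green mark. I let go, moved the arm clear and handed the job in, about 15 s in on the robot's clock.

- **Fit:** I pressed it on at up to 14 N while turning it slowly clockwise. It dropped the full 14 mm with the keyway where I had measured the key, and the cameras put its underside at 59.6 mm against the 60 mm deck.
- **Stop:** The turning torque stayed between about 0.1 and 0.25 N m, then jumped to 0.54 N m at the stop, where I stopped turning.
- **Pointer:** After release it pointed about 0.62–0.67 rad clockwise of straight towards the robot. The mark is at 0.615 rad, so they agree within what I could measure.

**What disagreed:** the first grasp closed on nothing, because the fingertips were really about 27 mm above the reported height. I stepped down with force checks and gripped again. The gripper's reading at the stop (2.406 rad) was also about 0.1 rad past the expected angle, though the knob itself was not that far off; I took the cause to be slot play and grip misalignment.

I did not measure the jars and cup afterwards. The arm stayed well away from them throughout.

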